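# Dock the kart cylinder carrier and lock it with the quarter-turn stud

### The arm

A 6-joint arm with a two-finger parallel gripper is mounted at the origin on the work surface. World frame = base frame: x ahead of the robot, y to its left, z up, the work surface at z = 0. Lengths are in m, angles in rad, forces in N, time in s.
With the tool pointing down it reaches from about 0.35 to 0.975 m from the base axis. Payload 17.4 kg.
Tool frame: the origin (TCP) lies on the centre line of the jaws, within the pads' length; the fingertips stand 8 mm ahead of it and the grasp point (between the pads) lies 11 mm behind it; z points along the fingers, y is the line along which they close (so a half turn about z gives the same grasp; the last joint's range is limited). The gripper opens to 85 mm and grips with 20 to 120 N. Pads are 22 mm wide; open, the fingers measure 114 mm over their backs; the gripper's body (76 mm by 85 mm) begins 54 mm behind the grasp point. The pads swing forward as they close: fully open they stand 13 mm farther back than shut.
Start: joints at [1.153, 0.116, 1.442, -0, 1.584, -0.038], TCP at [0.25, 0.627, 0.239] pointing down, gripper open.
Joint ranges: [-2.83, 2.83], [-0.83, 2.19], [0.07, 2.5], [-1.14, 4.28], [0.01, 3], [-2.97, 2.97]. Speed limits (rad/s): [1.89, 1.89, 2.22, 3.14, 3.14, 3.14].

### API

Orientations are given as a rotation vector (axis times angle).
In Python, from bench import monitor, get_image, r gives the robot as it stands.
- The arm moves only by the tool arm_command, never from a script. Its argument "targets" is a list of rows, each an object of numbers: "dx", "dy", "dz": the shift along the tool's x, y, z in m; "spin": the turn about the tool's z in degrees. In form: [{"dx": .., "dy": .., "dz": .., "spin": ..}, ...]. A call has 1 to 12 rows; each row is the pose to reach, as a shift and turn from the pose commanded when the call began, along the tool's axes at that moment; what a row does not reach only later rows make up. A row lasts 1/10 s, in which the tool goes at most 50 mm and 8.59 degrees, less where a joint would pass 70% of its speed; a pose out of reach is approached as far as the arm can. A call with a gripper value outside its range is refused whole. "grip" is the closure, from -1 (fully open) to 1 (shut), so that 0 is half open, set as the call begins (left out, the last holds). The fingers move at their own pace and stop on an object; "force" is the grip in N (left out, the last holds). Time passes only in rows, so rows that repeat a pose let the fingers close. It gives the time, the measured TCP pose, the force, the opening and the grip force at its end, in the units of the state.
- monitor.read_state(): the state, without advancing time (a new reading comes with each control period).
- get_image(name): name is "side" or "top" or "wrist"; returns a dict with "frame" (400x640x3 uint8, red, green, blue), "vertical_fov" (degrees; the focal length in pixels is half the picture's height over the tangent of half this angle, whatever the lens; pixels are square), "cx", "cy" (the principal point, pixels), "k1" (the pictures are not rectified: a ray, as slopes to the right and down, at radius r is drawn at 1 + k1 r^2 times it, then the intrinsics apply), "R" (3x3) and "t" (3): a world point X has camera coordinates R X + t; the wrist camera has in their place "mount" (4x4, takes a point from camera to tool coordinates, whose origin is the TCP and whose axes are the flange's). Camera axes: x right, y down, z forward; pixel columns grow to the right and rows downward; lengths in m; the calibration is good to about 2 mm. A picture is of the moment at which its call begins: read the wrist's pose just before it. There is no depth.
- r.finish_job(): hands the job in; it is judged then, once.
The state is a dict: "clock": time; "qpos": joint angles; "dq": joint speeds; "joint_efforts": joint torques, N m; "eef_pos": TCP position; "tcp_rot": TCP orientation; "wrist_force": force on the tool from outside, world axes, zero at the start; "moment": the same for the moment, N m; "opening": finger opening in m; "finger_force": force on a finger pad.
Only numpy, scipy, OpenCV 4.12 (cv2) and the standard library are available. Lean on these libraries where they do the work, as an engineer would, in place of code of your own. Each camera call takes 0.05 s, during which the arm holds its last target. There are 200 camera calls.

### The job

Slide the white carrier with the kart cylinder across the bench, without lifting it off the bench, slotted tongue first into the blue dock until it is fully home against the backstop. Then line the dock's orange wing stud up with the slot (wing crosswise, on the yellow marks), push it down through the tongue and turn it clockwise a quarter turn to its stop, so that it stays down and locks the carrier when you let go. Leave everything else on the bench where it is.

Things in the scene. Friction and masses are not known exactly. Their poses are not given: they have to be found in the camera images.
- carrier: Loose white skid plate, 0.6 to 1 kg, 150 mm long (own x) by 110 wide (y), plate top 20 mm above the bench, with a finned aluminium cylinder block (90 x 90 mm, top 66 mm above the bench) fixed on its rear (x -75 to +15 mm). Origin: centre of the underside; +x points out of the tongue. Mass centre near x = -20 mm. Starts 260 to 350 mm short of home, up to 45 mm off the dock's centre line and 0.3 rad askew.
- rear (a point): Centre of the carrier's rear face (own x = -75 mm), 33 mm above the bench. The face is flat and upright from the bench to 66 mm, plate and block flush, 90 mm wide (110 mm below 20 mm).
- slot (a point): Centre of the slot in the carrier's low tongue (own x +15 to +75 mm, plate 6 mm thick, hollow underneath), at carrier x = +47 mm, on the tongue's top, 20 mm above the bench. The slot goes through; 28 mm long across (own y), 11 mm wide (own x).
- dock: Blue fixture fixed to the bench; its place and heading vary. Origin on the bench where the carrier's origin is (within 1 mm) when fully home; +x points into the dock, the way the carrier goes in; z up. Its bridge (x 26 to 88 mm, y +-30 mm, z 40 to 50 mm) reaches over the tongue and carries the stud at x = +47 mm, y = 0. Yellow marks on the bridge show the crosswise slot direction (dock y).
- backstop (a point): Middle of the dock's backstop face (dock x = +76 mm, 25 mm up); the face is 134 mm wide, 50 mm tall. Home means the tongue's front edge is against it.
- mouth (a point): Middle of the dock's open mouth, on the bench at dock x = -80 mm. The mouth is about 157 mm wide; two guide rails 14 mm high narrow from there to 114 mm between them (2 mm play each side of the carrier) at dock x = -10 mm and run on straight to the backstop.
- wing (a point): Centre of the stud's orange wing: 44 mm long (own y), 12 mm thick (own x), 26 mm tall, on a vertical stem 10 mm thick, on the stud's axis; 113 mm above the bench at rest (wing from 100 to 126 mm); it goes down with the stud.
- stud_press (a joint): How far the stud is pushed down, m: 0 at rest, 0.018 end stop. A spring pushes it up (about 1 N at rest, 2 N fully down). The cross-bar at its foot, 20 x 5 mm, parallel to the wing, lands on the tongue at 0.005 unless lined up with the slot; from 0.015 on it is below the plate, free to turn. Locked, it rests at about 0.015.
- stud_turn (a joint): Angle of the wing, rad, growing clockwise seen from above: 0 = wing crosswise (along dock y), lined up with the slot; +1.57 = end stop, wing along dock x, locked. Starts at -0.9 to -0.35; lower stop -1.1. Friction (0.04 N m) holds it where it is left, so it may be regrasped. It passes the slot within about 0.2 rad of 0.
- sprocket: Bystander, leave alone: black toothed rear sprocket lying flat, 184 mm across, 7 mm thick; origin under its centre.
- bottle: Bystander, leave alone: clear drinks bottle, 80 mm wide, 220 mm tall, standing; origin under its centre.
- jar: Bystander, leave alone: pink-red lidded jar, 70 mm wide, 75 mm tall, standing; origin under its centre.
- screwdriver: Bystander, leave alone: blue-handled screwdriver lying flat; x along it towards the blade.
- wrench: Bystander, leave alone: steel wrench lying flat; x along it.
- bearing: Bystander, leave alone: steel ring bearing lying flat, 52 mm across, 15 mm high; origin under its centre.
Mind the look-alikes: they are no part of the job. Leave any pink or red look-alike of the carrier alone. Leave any pink look-alike of the dock alone.

How it is judged:
On the way, in this order (a step that is already met when the one before it is completed fails the run):
1. the carrier is fully home in the dock, the stud still up (x of carrier in the frame of dock between -0.004 and 0.004 m and y of carrier in the frame of dock between -0.005 and 0.005 m and angle between the x axis of carrier and the x axis of dock, either way round below 0.07 rad and height (world z) of carrier below 0.004 m and value of joint stud_press below 0.008 m), for 0.1 s.
2. the stud is lined up and pushed down through the slot (x of carrier in the frame of dock between -0.004 and 0.004 m and y of carrier in the frame of dock between -0.005 and 0.005 m and angle between the x axis of carrier and the x axis of dock, either way round below 0.07 rad and height (world z) of carrier below 0.004 m and value of joint stud_press above 0.012 m and value of joint stud_turn below 0.8 rad).
At the end, for the whole second after the job is handed in: The carrier stands on the bench fully home (origin within 4 mm along and 5 mm across the dock, within 0.07 rad), at rest; the stud is down (more than 12 mm) and turned clockwise more than 1.3 rad past the slot direction (x of carrier in the frame of dock between -0.004 and 0.004 m and y of carrier in the frame of dock between -0.005 and 0.005 m and angle between the x axis of carrier and the x axis of dock, either way round below 0.07 rad and height (world z) of carrier below 0.004 m and value of joint stud_press above 0.012 m and value of joint stud_turn above 1.3 rad and linear speed of carrier below 0.02 m/s); the robot touches nothing.
It fails at once if the carrier is lifted off the bench (12 mm or more) or tipped (height (world z) of carrier above 0.012 m or angle between carrier's own z axis and vertical above 0.2 rad).
It fails at once if a bystander is moved more than 3 cm (distance of any of sprocket, bottle, jar, screwdriver, wrench, bearing from where it was at the start of the episode above 0.03 m).
It also fails if it takes over 72 s, if anything falls off the work surface, if the arm or the gripper's body presses on something with over 40 N, if the wrist force passes 120 N, or if a joint passes its speed limit or range.

## Working session

There is one attempt and no reset: what is moved stays moved. The work goes in short steps, Python scripts to look and compute and a tool call to move; the robot and the scene stay as the last step left them, time stands still between calls to the robot, and variables do not carry over. Pictures are saved under pics/ and viewed, at most 10 in all, crops included, and the job is handed in when it is done.

Besides the shell and the picture viewer there is one more tool, called after "Call:" by a JSON object that holds its "fn" and its "kwargs". arm_command: Moves the arm, as the interface text tells. Its arguments: {"type":"object","properties":{"targets":{"type":"array"},"grip":{"type":"number"},"force":{"type":"number"}},"required":["targets"]}

```bash
mkdir -p pics
cat > h.py <<'E'
import numpy as np, cv2
from scipy.spatial.transform import Rotation as Ro
from bench import monitor, get_image, r
def K(im):
    h=im['frame'].shape[0]; f=h/2/np.tan(np.radians(im['vertical_fov'])/2)
    return np.array([[f,0,im['cx']],[0,f,im['cy']],[0,0,1.]])
def ext(im,st=None):
    if 'R' in im: return np.array(im['R']),np.array(im['t'])
    T=np.eye(4);T[:3,:3]=Ro.from_rotvec(st['tcp_rot']).as_matrix();T[:3,3]=st['eef_pos']
    C=np.linalg.inv(T@np.array(im['mount'])); return C[:3,:3],C[:3,3]
def plane(im,uv,z,st=None):
    R,t=ext(im,st); d=np.array([im['k1'],0,0,0,0],float)
    p=cv2.undistortPoints(np.array(uv,float).reshape(-1,1,2),K(im),d)[:,0]
    D=np.c_[p,np.ones(len(p))]@R; c=-R.T@t
    return c+D*((z-c[2])/D[:,2])[:,None]
def proj(im,X,st=None):
    R,t=ext(im,st)
    return cv2.projectPoints(np.array(X,float).reshape(-1,1,3),cv2.Rodrigues(R)[0],t,K(im),np.array([im['k1'],0,0,0,0],float))[0][:,0]
def save(n,f,s=1): cv2.imwrite('pics/'+n,cv2.resize(f[:,:,::-1],None,fx=s,fy=s,interpolation=cv2.INTER_CUBIC))
E
python3 - <<'E'
from h import *
import pickle
for n in('side','top'):
    im=get_image(n); save(n+'0.png',im['frame']); pickle.dump(im,open(n+'.pkl','wb')); print(n,im['vertical_fov'],im['k1'],-im['R'].T@im['t'])
s=monitor.read_state();print(s['clock'],s['eef_pos'],s['tcp_rot'])
print(Ro.from_rotvec(s['tcp_rot']).as_matrix().round(3))
E
```

```text
side 44.72530892837271 0.03266420494296862 [ 0.46066656 -1.14448259  0.8470353 ]
top 57.22504506534706 -0.0804469905766397 [ 0.33497005 -0.06532491  1.03969224]
0.1 [0.25017206 0.62674595 0.23864196] [-5.92955540e-01 -3.08486521e+00  1.58078896e-03]
[[-0.929  0.371 -0.   ]
 [ 0.371  0.929 -0.001]
 [ 0.    -0.001 -1.   ]]
```

View pics/top0.png

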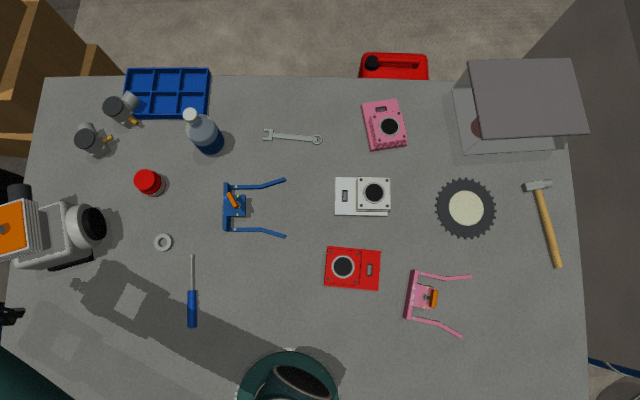

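View pics/side0.png

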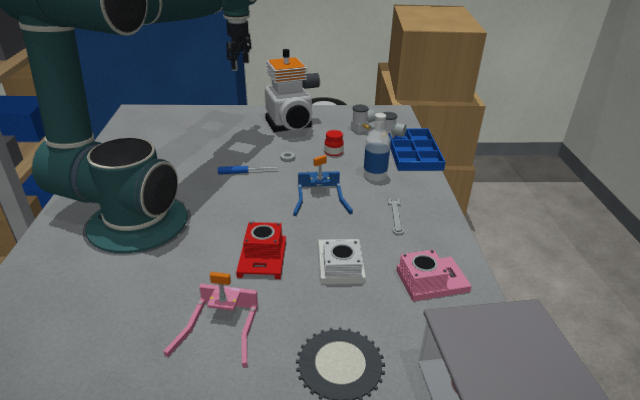

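The top view shows three carrier-like things: white (363,196), red (352,268) and pink (384,125). There are two dock-like things: blue (240,208) and pink (430,300). White and blue fit the description. The white tongue, with its slot at (345,196), faces the mouth of the blue dock. I'll confirm this in an enlarged crop.

Run:
```python
from h import *
import pickle
im=pickle.load(open('top.pkl','rb')); f=im['frame']
save('crop0.png',f[150:260,200:420],3.6)
hsv=cv2.cvtColor(f,cv2.COLOR_RGB2HSV)
def big(m,n=1):
    c=cv2.findContours(m,cv2.RETR_EXTERNAL,cv2.CHAIN_APPROX_NONE)[0]; return sorted(c,key=cv2.contourArea)[::-1][:n]
roi=np.zeros(f.shape[:2],np.uint8); roi[160:250,215:300]=1
b=cv2.inRange(hsv,(100,110,60),(125,255,255))*roi
for c in big(b,2): print('blue',cv2.contourArea(c),cv2.boundingRect(c))
o=cv2.inRange(hsv,(5,150,100),(25,255,255))*roi
c=big(o)[0]; print('orange',cv2.minAreaRect(c))
roi[:]=0; roi[160:235,320:405]=1
w=cv2.inRange(hsv,(0,0,165),(179,40,255))*roi
c=big(w)[0]; print('white',cv2.minAreaRect(c),cv2.boxPoints(cv2.minAreaRect(c)).round(1).tolist(), plane(im,cv2.boxPoints(cv2.minAreaRect(c)),.02).round(3).tolist())
```

```text
blue 357.5 (223, 182, 22, 48)
blue 137.5 (231, 177, 55, 12)
orange ((231.20285034179688, 199.16510009765625), (15.637700080871582, 4.27365779876709), 60.945396423339844)
white ((373.5, 192.5), (31.0, 31.0), 90.0) [[358.0, 177.0], [389.0, 177.0], [389.0, 208.0], [358.0, 208.0]] [[0.623, -0.185, 0.02], [0.625, -0.275, 0.02], [0.534, -0.273, 0.02], [0.532, -0.185, 0.02]]
```

View pics/crop0.png

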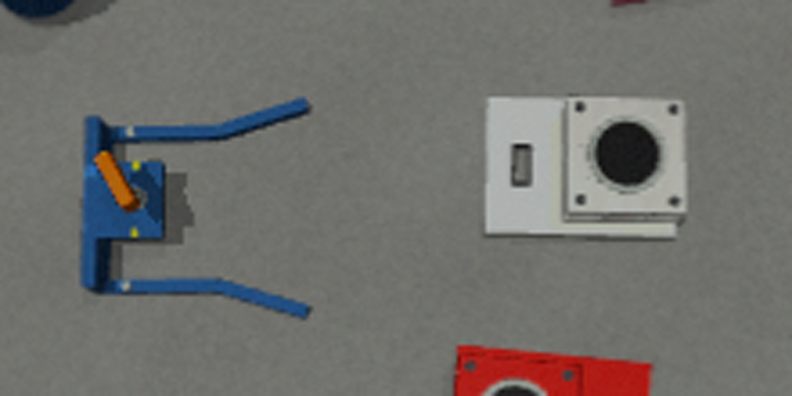

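The crop confirms it: white carrier (tongue left, slot at crop (521,165)) and blue dock with an orange wing and yellow marks at (136,166) and (134,233).

Run:
```python
from h import *
import pickle
im=pickle.load(open('top.pkl','rb'))
def P(a,z): return plane(im,np.array(a,float)/3.6+[200,150]-.36,z)
A=lambda v:np.degrees(np.arctan2(v[1],v[0])).round(2)
pl=P([(487,97),(486,235),(677,238)],.02); print('plate',pl[:,:2].round(4).tolist(),np.linalg.norm(np.diff(pl,axis=0),axis=1),A(pl[1]-pl[2]),A(pl[0]-pl[1]))
bl=P([(565,97),(686,98),(684,214),(565,214)],.066); print('block',bl[:,:2].round(4).tolist(),np.linalg.norm(np.diff(bl,axis=0),axis=1),A(bl[0]-bl[1]),A(bl[3]-bl[2]),A(bl[1]-bl[2]),'c',bl.mean(0))
print('slot',P([(521,165)],.02))
y=P([(136,166),(134,233)],.05);print('yellow',y,A(y[0]-y[1]),np.linalg.norm(y[0]-y[1]),y.mean(0))
e=P([(163,162),(163,238)],.05);print('bridge edge',e,A(e[0]-e[1]),np.linalg.norm(e[0]-e[1]),e.mean(0))
ra=P([(220,125),(130,127)],.014);print('rail upper outer',ra,A(ra[1]-ra[0]))
rb=P([(220,291),(130,292)],.014);print('rail lower outer',rb,A(rb[1]-rb[0]))
t=P([(309,99),(309,317)],.014);print('tips',t,np.linalg.norm(t[0]-t[1]),t.mean(0),A(t[0]-t[1]))
w=plane(im,[(231.2,199.2)],.126);print('wing',w)
```

```text
plate [[0.6226, -0.1182], [0.5105, -0.1189], [0.5117, -0.2691]] [0.11204573 0.15025236] 90.44 0.34
block [[0.6111, -0.1755], [0.6128, -0.2686], [0.5222, -0.2655], [0.52, -0.1756]] [0.09306222 0.09064496 0.08989303] 91.02 91.37 -1.95 c [ 0.56650477 -0.22129867  0.066     ]
slot [[ 0.5674155  -0.14585487  0.02      ]]
yellow [[0.55269831 0.1530477  0.05      ]
 [0.50031791 0.15118327 0.05      ]] 2.04 0.0524135680034117 [0.52650811 0.15211548 0.05      ]
bridge edge [[0.55634348 0.13230094 0.05      ]
 [0.49701164 0.12868393 0.05      ]] 3.49 0.059441990309004315 [0.52667756 0.13049244 0.05      ]
rail upper outer [[0.59589571 0.09540084 0.014     ]
 [0.5926058  0.16797923 0.014     ]] 92.6
rail lower outer [[0.4619876  0.08838674 0.014     ]
 [0.45934317 0.15923298 0.014     ]] 92.14
tips [[0.61913299 0.02473628 0.014     ]
 [0.44337413 0.01782715 0.014     ]] 0.1758946171190797 [0.53125356 0.02128171 0.014     ] 2.25
wing [[0.52657195 0.15171381 0.126     ]]
```

Call:
{"fn": "arm_command", "kwargs": {"targets": [{"dx": -0.149,"dy": -0.239,"dz": -0.01,"spin": 0},{"dx": -0.149,"dy": -0.239,"dz": -0.01,"spin": 0},{"dx": -0.149,"dy": -0.239,"dz": -0.01,"spin": 0},{"dx": -0.149,"dy": -0.239,"dz": -0.01,"spin": 0},{"dx": -0.149,"dy": -0.239,"dz": -0.01,"spin": 0},{"dx": -0.149,"dy": -0.239,"dz": -0.01,"spin": 0},{"dx": -0.643,"dy": -0.752,"dz": 0.03,"spin": 67.7},{"dx": -0.643,"dy": -0.752,"dz": 0.03,"spin": 67.7},{"dx": -0.643,"dy": -0.752,"dz": 0.03,"spin": 67.7},{"dx": -0.643,"dy": -0.752,"dz": 0.03,"spin": 67.7},{"dx": -0.643,"dy": -0.752,"dz": 0.03,"spin": 67.7},{"dx": -0.643,"dy": -0.752,"dz": 0.03,"spin": 67.7}], "grip": -0.1}}

```text
clock: 1.3
eef_pos: [0.4131, 0.0702, 0.2324]
tcp_rot: [1.883, 2.514, 0.001]
wrist_force: [0.8, 0.1, 0.8]
opening: 0.0473
finger_force: 0.0
```

```bash
cat > t.py <<'E'
import sys
from h import *
s=monitor.read_state(); R=Ro.from_rotvec(s['tcp_rot']).as_matrix(); p=np.array(s['eef_pos'])
print('t',round(s['clock'],2),'p',p.round(4),'xang',np.degrees(np.arctan2(R[1,0],R[0,0])).round(2),'F',np.round(s['wrist_force'],1),'op',round(s['opening'],4),'q',np.round(s['qpos'],2))
a=list(map(float,sys.argv[1:]))
for i in range(0,len(a),4):
    x,y,z,h=a[i:i+4]; print((x,y,z,h),'->',(R.T@(np.array([x,y,z])-p)).round(4),'spin',((np.degrees(np.arctan2(R[1,0],R[0,0]))-h+180)%360-180).round(2))
E
python3 t.py .568 -.31 .15 90.5
```

```text
t 1.3 p [0.4131 0.0702 0.2324] xang 106.32 F [0.8 0.1 0.8] op 0.0473 q [ 0.11 -0.47  1.96  0.    1.65 -0.18]
(0.568, -0.31, 0.15, 90.5) -> [-0.4084  0.0417  0.0825] spin 15.82
```

Call:
{"fn": "arm_command", "kwargs": {"targets": [{"dx": -0.408,"dy": 0.042,"dz": 0.08,"spin": 15.8},{"dx": -0.408,"dy": 0.042,"dz": 0.08,"spin": 15.8},{"dx": -0.408,"dy": 0.042,"dz": 0.08,"spin": 15.8},{"dx": -0.408,"dy": 0.042,"dz": 0.08,"spin": 15.8},{"dx": -0.408,"dy": 0.042,"dz": 0.08,"spin": 15.8},{"dx": -0.408,"dy": 0.042,"dz": 0.08,"spin": 15.8},{"dx": -0.408,"dy": 0.042,"dz": 0.08,"spin": 15.8},{"dx": -0.408,"dy": 0.042,"dz": 0.08,"spin": 15.8},{"dx": -0.408,"dy": 0.042,"dz": 0.08,"spin": 15.8},{"dx": -0.408,"dy": 0.042,"dz": 0.08,"spin": 15.8},{"dx": -0.408,"dy": 0.042,"dz": 0.08,"spin": 15.8},{"dx": -0.408,"dy": 0.042,"dz": 0.08,"spin": 15.8}]}}

```text
clock: 2.5
eef_pos: [0.5702, -0.3057, 0.1528]
tcp_rot: [2.204, 2.239, 0.0]
wrist_force: [-0.4, 0.5, -0.2]
opening: 0.0468
finger_force: 0.0
```

```bash
python3 t.py .568 -.31 .031 90.5;python3 - <<'E'
from h import *
im=get_image('top'); save('top1.png',im['frame'][130:290,200:480],2.8)
E
```

```text
t 2.5 p [ 0.5702 -0.3057  0.1528] xang 90.91 F [-0.4  0.5 -0.2] op 0.0468 q [-0.53  0.09  1.61  0.    1.44 -0.55]
(0.568, -0.31, 0.031, 90.5) -> [-0.0043 -0.0023  0.1218] spin 0.41
```

View pics/top1.png

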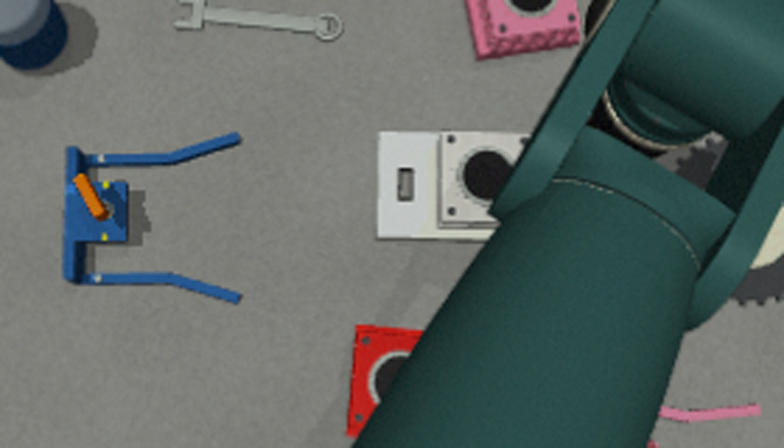

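The carrier tongue and slot (405,184 in the crop) and the dock are still in view, and the rear is clear. I'll go down behind the rear face.

Call:
{"fn": "arm_command", "kwargs": {"targets": [{"dx": -0.004,"dy": -0.002,"dz": 0.03,"spin": 0.4},{"dx": -0.004,"dy": -0.002,"dz": 0.06,"spin": 0.4},{"dx": -0.004,"dy": -0.002,"dz": 0.09,"spin": 0.4},{"dx": -0.004,"dy": -0.002,"dz": 0.11,"spin": 0.4},{"dx": -0.004,"dy": -0.002,"dz": 0.12,"spin": 0.4},{"dx": -0.004,"dy": -0.002,"dz": 0.122,"spin": 0.4},{"dx": -0.004,"dy": -0.002,"dz": 0.122,"spin": 0.4},{"dx": -0.004,"dy": -0.002,"dz": 0.122,"spin": 0.4}]}}

```text
clock: 3.35
eef_pos: [0.5689, -0.3107, 0.032]
tcp_rot: [2.211, 2.23, 0.001]
wrist_force: [0.0, -0.5, 0.1]
opening: 0.0464
finger_force: 0.0
```

```bash
python3 t.py .568 -.31 .031 90.5
```

```text
t 3.35 p [ 0.5689 -0.3107  0.032 ] xang 90.48 F [ 0.  -0.5  0.1] op 0.0464 q [-0.54  0.19  1.71 -0.    1.24 -0.55]
(0.568, -0.31, 0.031, 90.5) -> [ 0.0007 -0.0009  0.001 ] spin -0.02
```

```bash
cat > plan.py <<'E'
import sys
from h import *
from scipy.interpolate import CubicHermiteSpline as H
# dock
D=np.array([.5284,.105]); hd=np.radians(92.3); X=np.array([np.cos(hd),np.sin(hd)]); Y=np.array([-X[1],X[0]])
def plan(c,head,ds,send=-115,tool_off=.086):
    """carrier centre c (world), heading deg -> rows of tool targets in current tool frame"""
    s=monitor.read_state(); R=Ro.from_rotvec(s['tcp_rot']).as_matrix(); p=np.array(s['eef_pos']); ta=np.degrees(np.arctan2(R[1,0],R[0,0]))
    g=np.radians(head); com=c-.02*np.array([np.cos(g),np.sin(g)]); s0,l0=(com-D)@X,(com-D)@Y
    print('carrier dock x,y',(c-D)@X,(c-D)@Y,'rel head',head-92.3)
    f=H([s0,send/1e3],[l0,0],[np.tan(g-hd),0])
    for q in list(np.arange(s0+ds,send/1e3,ds))+[send/1e3]:
        a=hd+np.arctan(f(q,1)); w=D+q*X+f(q)*Y-(tool_off-.02)*np.array([np.cos(a),np.sin(a)])
        d=R.T@np.array([*(w-p[:2]),0]); print(np.round(q,3),'dx %.3f dy %.4f spin %.1f'%(d[0],d[1],ta-np.degrees(a)))
if __name__=='__main__':
    a=list(map(float,sys.argv[1:])); plan(np.array(a[:2]),a[2],a[3],*a[4:])
E
python3 plan.py .5675 -.1935 90.5 .012
```

```text
carrier dock x,y -0.2998286800296852 -0.027089160778005817 rel head -1.7999999999999972
-0.308 dx 0.043 dy 0.0026 spin -2.9
-0.296 dx 0.055 dy 0.0046 spin -5.4
-0.284 dx 0.068 dy 0.0057 spin -7.5
-0.272 dx 0.080 dy 0.0060 spin -9.3
-0.26 dx 0.092 dy 0.0055 spin -10.8
-0.248 dx 0.104 dy 0.0043 spin -11.9
-0.236 dx 0.116 dy 0.0026 spin -12.7
-0.224 dx 0.129 dy 0.0004 spin -13.1
-0.212 dx 0.140 dy -0.0023 spin -13.2
-0.2 dx 0.152 dy -0.0053 spin -13.0
-0.188 dx 0.164 dy -0.0086 spin -12.5
-0.176 dx 0.176 dy -0.0122 spin -11.6
-0.164 dx 0.187 dy -0.0159 spin -10.4
-0.152 dx 0.199 dy -0.0197 spin -8.8
-0.14 dx 0.211 dy -0.0235 spin -6.9
-0.128 dx 0.223 dy -0.0273 spin -4.6
-0.116 dx 0.234 dy -0.0310 spin -2.0
-0.115 dx 0.235 dy -0.0313 spin -1.8
```

Call:
{"fn": "arm_command", "kwargs": {"targets": [{"dx": 0.015,"dy": 0,"dz": 0.001,"spin": 0},{"dx": 0.028,"dy": 0,"dz": 0.001,"spin": 0},{"dx": 0.036,"dy": 0.001,"dz": 0.001,"spin": -1.5},{"dx": 0.043,"dy": 0.0026,"dz": 0.001,"spin": -2.9},{"dx": 0.055,"dy": 0.0046,"dz": 0.001,"spin": -5.4},{"dx": 0.068,"dy": 0.0057,"dz": 0.001,"spin": -7.5},{"dx": 0.08,"dy": 0.006,"dz": 0.001,"spin": -9.3},{"dx": 0.092,"dy": 0.0055,"dz": 0.001,"spin": -10.8},{"dx": 0.104,"dy": 0.0043,"dz": 0.001,"spin": -11.9},{"dx": 0.116,"dy": 0.0026,"dz": 0.001,"spin": -12.7},{"dx": 0.116,"dy": 0.0026,"dz": 0.001,"spin": -12.7},{"dx": 0.116,"dy": 0.0026,"dz": 0.001,"spin": -12.7}]}}

```text
clock: 4.55
eef_pos: [0.5701, -0.1942, 0.0296]
tcp_rot: [-1.951, -2.462, -0.0]
wrist_force: [0.5, -0.1, -0.3]
opening: 0.0471
finger_force: 0.0
```

```bash
python3 t.py
python3 - <<'E'
from h import *
im=get_image('top'); save('top2.png',im['frame'][150:250,200:420],3.6)
E
```

```text
t 4.55 p [ 0.5701 -0.1942  0.0296] xang 103.22 F [ 0.5 -0.1 -0.3] op 0.0471 q [-0.37  0.1   1.81  0.    1.23 -0.6 ]
```

View pics/top2.png

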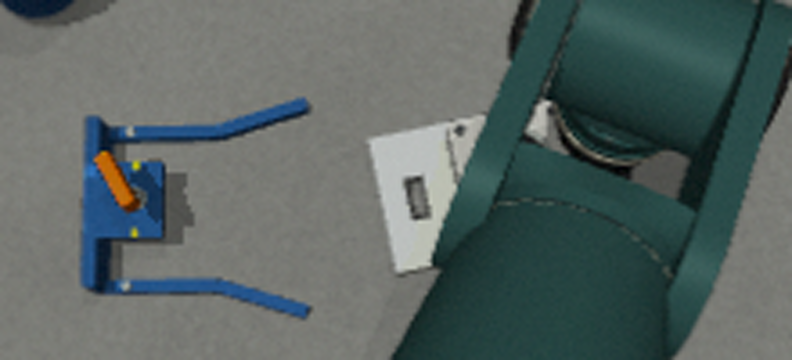

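The carrier has turned with the tool. Its front corners are at crop (369,138) and (398,273), and the slot is at (417,197).

```bash
cat > meas.py <<'E'
from h import *
import pickle,sys
im=pickle.load(open('top.pkl','rb'))
a=np.array(list(map(float,sys.argv[1:]))).reshape(-1,2)/3.6+[200,150]-.36
p=plane(im,a,.02)[:,:2]; d=p[0]-p[1]; h=np.degrees(np.arctan2(d[1],d[0]))+90
u=np.array([np.cos(np.radians(h)),np.sin(np.radians(h))])
print('edge',np.linalg.norm(d),'head',h,'c from edge',(p[:2].mean(0)-.075*u),'c from slot',p[2]-.047*u)
E
python3 meas.py 369 138 398 273 417 197
python3 - <<'E'
import subprocess,re,sys
E
python3 plan.py .5510 -.1110 102.5 .012 -110 | head -1
```

```text
edge 0.11073177560433395 head 103.52571352501523 c from edge [ 0.55019786 -0.11067933] c from slot [ 0.55056419 -0.10978742]
carrier dock x,y -0.2167329678559562 -0.013913326142553669 rel head 10.200000000000003
```

```bash
python3 plan.py .5504 -.1105 103.2 .012 -110
```

```text
carrier dock x,y -0.2162092915828794 -0.013333875401751233 rel head 10.900000000000006
-0.224 dx 0.013 dy 0.0001 spin -0.1
-0.212 dx 0.025 dy -0.0000 spin -0.0
-0.2 dx 0.037 dy -0.0004 spin 0.4
-0.188 dx 0.049 dy -0.0010 spin 1.0
-0.176 dx 0.061 dy -0.0016 spin 1.8
-0.164 dx 0.074 dy -0.0024 spin 2.9
-0.152 dx 0.086 dy -0.0032 spin 4.2
-0.14 dx 0.098 dy -0.0040 spin 5.8
-0.128 dx 0.110 dy -0.0047 spin 7.7
-0.116 dx 0.122 dy -0.0053 spin 9.8
-0.11 dx 0.128 dy -0.0055 spin 10.9
```

Call:
{"fn": "arm_command", "kwargs": {"targets": [{"dx": 0.013,"dy": 0,"dz": 0,"spin": -0.1},{"dx": 0.025,"dy": 0,"dz": 0,"spin": 0},{"dx": 0.037,"dy": -0.0004,"dz": 0,"spin": 0.4},{"dx": 0.049,"dy": -0.001,"dz": 0,"spin": 1.0},{"dx": 0.061,"dy": -0.0016,"dz": 0,"spin": 1.8},{"dx": 0.074,"dy": -0.0024,"dz": 0,"spin": 2.9},{"dx": 0.086,"dy": -0.0032,"dz": 0,"spin": 4.2},{"dx": 0.098,"dy": -0.004,"dz": 0,"spin": 5.8},{"dx": 0.11,"dy": -0.0047,"dz": 0,"spin": 7.7},{"dx": 0.122,"dy": -0.0053,"dz": 0,"spin": 9.8},{"dx": 0.128,"dy": -0.0055,"dz": 0,"spin": 10.9},{"dx": 0.128,"dy": -0.0055,"dz": 0,"spin": 10.9}]}}

```text
clock: 5.8
eef_pos: [0.5353, -0.0705, 0.0295]
tcp_rot: [-2.176, -2.265, -0.0]
wrist_force: [1.0, 0.2, 0.4]
opening: 0.0473
finger_force: 0.0
```

```bash
python3 t.py
python3 - <<'E'
from h import *
im=get_image('top'); save('top3.png',im['frame'][150:250,200:420],3.6)
E
```

```text
t 5.8 p [ 0.5353 -0.0705  0.0295] xang 92.3 F [1.  0.2 0.4] op 0.0473 q [-0.18 -0.04  1.95  0.    1.23 -0.22]
```

View pics/top3.png

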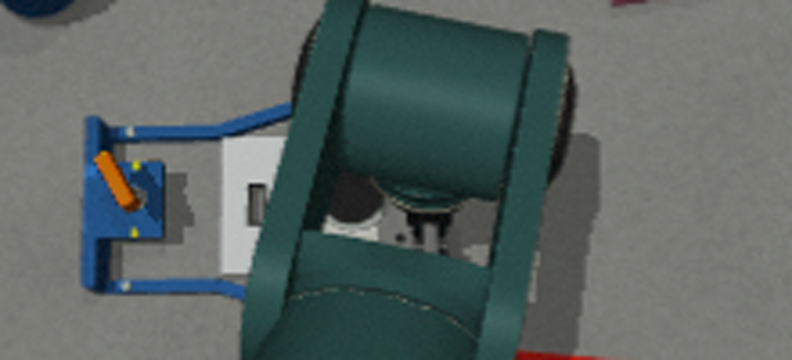

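The tongue is at the start of the straight rails. Its front corners are at crop (222,137) and (222,273), and the slot is at (257,205).

```bash
python3 meas.py 222 137 222 273 257 205; python3 plan.py .5318 .013 92.3 .05 -30 |head -1
python3 - <<'E'
from h import *
import pickle
im=pickle.load(open('top.pkl','rb'))
# inner rail top edges, refined from the first picture: blue mask columns along straight part
f=im['frame']; hsv=cv2.cvtColor(f,cv2.COLOR_RGB2HSV); b=cv2.inRange(hsv,(100,110,50),(125,255,255))
for u in (242,248,254,258):
    v=np.where(b[175:240,u])[0]+175; up=v[v<200]; lo=v[v>215]
    print(u,up.min(),up.max(),lo.min(),lo.max(), plane(im,[(u,(up.max()+.5)),(u,lo.min()-.5)],.014)[:,:2].round(4).tolist())
E
```

```text
edge 0.10929171586858423 head 92.98441903872326 c from edge [0.53388822 0.01458984] c from slot [0.53254784 0.01483989]
carrier dock x,y -0.09206233244513973 0.0002948639696062987 rel head 0.0
242 185 199 228 230 [[0.5499, 0.147], [0.4691, 0.142]]
248 185 188 228 230 [[0.5828, 0.1317], [0.4695, 0.125]]
254 185 188 228 230 [[0.5832, 0.1143], [0.4699, 0.108]]
258 185 187 228 230 [[0.5864, 0.1029], [0.4702, 0.0966]]
```

Call:
{"fn": "arm_command", "kwargs": {"targets": [{"dx": 0.01,"dy": 0},{"dx": 0.02,"dy": 0},{"dx": 0.03,"dy": 0},{"dx": 0.04,"dy": 0},{"dx": 0.05,"dy": 0},{"dx": 0.058,"dy": 0},{"dx": 0.066,"dy": 0},{"dx": 0.073,"dy": 0},{"dx": 0.078,"dy": 0},{"dx": 0.082,"dy": 0},{"dx": 0.084,"dy": 0},{"dx": 0.084,"dy": 0}]}}

```text
schema error: expected keys dx, dy, dz, spin
```

```bash
python3 t.py
```

```text
t 5.85 p [ 0.5354 -0.0708  0.0295] xang 92.33 F [ 0.6 -1.   1.2] op 0.0468 q [-0.18 -0.04  1.95  0.    1.23 -0.22]
```

Call:
{"fn": "arm_command", "kwargs": {"targets": [{"dx": 0.01,"dy": 0,"dz": 0,"spin": 0},{"dx": 0.02,"dy": 0,"dz": 0,"spin": 0},{"dx": 0.03,"dy": 0,"dz": 0,"spin": 0},{"dx": 0.04,"dy": 0,"dz": 0,"spin": 0},{"dx": 0.05,"dy": 0,"dz": 0,"spin": 0},{"dx": 0.058,"dy": 0,"dz": 0,"spin": 0},{"dx": 0.066,"dy": 0,"dz": 0,"spin": 0},{"dx": 0.073,"dy": 0,"dz": 0,"spin": 0},{"dx": 0.078,"dy": 0,"dz": 0,"spin": 0},{"dx": 0.082,"dy": 0,"dz": 0,"spin": 0},{"dx": 0.084,"dy": 0,"dz": 0,"spin": 0},{"dx": 0.084,"dy": 0,"dz": 0,"spin": 0}]}}

```text
clock: 7.05
eef_pos: [0.5323, 0.0127, 0.0295]
tcp_rot: [2.176, 2.265, 0.0]
wrist_force: [1.5, -1.7, 1.7]
opening: 0.047
finger_force: 0.0
```

```bash
python3 t.py
```

```text
t 7.05 p [0.5323 0.0127 0.0295] xang 92.29 F [ 1.5 -1.7  1.7] op 0.047 q [-0.02 -0.05  1.97  0.    1.23 -0.06]
```

Call:
{"fn": "arm_command", "kwargs": {"targets": [{"dx": 0.0015,"dy": 0,"dz": 0,"spin": 0},{"dx": 0.003,"dy": 0,"dz": 0,"spin": 0},{"dx": 0.004,"dy": 0,"dz": 0,"spin": 0},{"dx": 0.005,"dy": 0,"dz": 0,"spin": 0},{"dx": 0.006,"dy": 0,"dz": 0,"spin": 0}]}}

```text
clock: 7.55
eef_pos: [0.532, 0.0183, 0.0295]
tcp_rot: [2.177, 2.265, -0.001]
wrist_force: [0.4, -6.4, 1.8]
opening: 0.0473
finger_force: 0.0
```

Call:
{"fn": "arm_command", "kwargs": {"targets": [{"dx": 0.001,"dy": 0,"dz": 0,"spin": 0},{"dx": 0.0015,"dy": 0,"dz": 0,"spin": 0},{"dx": 0.002,"dy": 0,"dz": 0,"spin": 0},{"dx": 0.002,"dy": 0,"dz": 0,"spin": 0}]}}

```text
clock: 7.95
eef_pos: [0.5319, 0.0204, 0.0295]
tcp_rot: [2.177, 2.265, -0.0]
wrist_force: [0.1, -4.8, 2.4]
opening: 0.047
finger_force: 0.0
```

Still moving under roughly constant friction. I'll continue in small steps.

Call:
{"fn": "arm_command", "kwargs": {"targets": [{"dx": 0.0005,"dy": 0,"dz": 0,"spin": 0},{"dx": 0.001,"dy": 0,"dz": 0,"spin": 0},{"dx": 0.0015,"dy": 0,"dz": 0,"spin": 0}]}}

```text
clock: 8.25
eef_pos: [0.532, 0.021, 0.0296]
tcp_rot: [2.176, 2.264, -0.002]
wrist_force: [1.4, -18.2, 2.2]
opening: 0.0469
finger_force: 0.0
```

Call:
{"fn": "arm_command", "kwargs": {"targets": [{"dx": 0.0005,"dy": 0,"dz": 0,"spin": 0},{"dx": 0.001,"dy": 0,"dz": 0,"spin": 0},{"dx": 0.0015,"dy": 0,"dz": 0,"spin": 0}]}}

```text
clock: 8.55
eef_pos: [0.5321, 0.0211, 0.0299]
tcp_rot: [2.175, 2.262, -0.005]
wrist_force: [-0.8, -32.3, 4.5]
opening: 0.0467
finger_force: 0.0
```

The force rose to 32 N with no further motion, so it is against the backstop. I'll back off, rise and check from the wrist and top cameras.

Call:
{"fn": "arm_command", "kwargs": {"targets": [{"dx": -0.005,"dy": 0,"dz": 0,"spin": 0},{"dx": -0.02,"dy": 0,"dz": 0,"spin": 0},{"dx": -0.04,"dy": 0,"dz": 0,"spin": 0},{"dx": -0.04,"dy": 0,"dz": -0.04,"spin": 0},{"dx": -0.04,"dy": 0,"dz": -0.08,"spin": 0},{"dx": -0.04,"dy": 0,"dz": -0.12,"spin": 0},{"dx": -0.04,"dy": 0,"dz": -0.16,"spin": 0},{"dx": -0.04,"dy": 0,"dz": -0.2,"spin": 0},{"dx": -0.04,"dy": 0,"dz": -0.24,"spin": 0},{"dx": -0.04,"dy": 0,"dz": -0.26,"spin": 0},{"dx": -0.04,"dy": 0,"dz": -0.26,"spin": 0}]}}

```text
clock: 9.65
eef_pos: [0.5339, -0.0168, 0.2928]
tcp_rot: [2.175, 2.263, 0.005]
wrist_force: [-0.3, 0.6, -0.4]
opening: 0.0471
finger_force: 0.0
```

```bash
python3 t.py .525 .12 .27 68
python3 - <<'E'
from h import *
import pickle
s=monitor.read_state(); im=get_image('wrist'); pickle.dump((s,im),open('w.pkl','wb'))
print(np.round(im['mount'],3).tolist(),im['vertical_fov'])
print(proj(im,[(.5265,.152,.113),(.5284,.105,.02),(.53,.0,.0)],s).round(0))
f=im['frame']; g=get_image('top')['frame'][150:250,200:420]
save('mix.png',np.vstack([cv2.resize(f,(640,400)),cv2.resize(g[:,:],(440,200),interpolation=cv2.INTER_CUBIC)[:, :440] if 0 else cv2.copyMakeBorder(cv2.resize(g,(440,200),interpolation=cv2.INTER_CUBIC),0,0,0,200,0)]))
E
```

```text
t 9.65 p [ 0.5339 -0.0168  0.2928] xang 92.28 F [-0.3  0.6 -0.4] op 0.0471 q [-0.08 -0.2   1.67  0.    1.68 -0.12]
(0.525, 0.12, 0.27, 68.0) -> [ 0.137  -0.0036  0.0227] spin 24.28
[[-0.0, -0.952, -0.305, 0.078], [1.0, -0.0, 0.0, -0.0], [-0.0, -0.305, 0.952, -0.134], [0.0, 0.0, 0.0, 1.0]] 59.34098088230085
[[320. -41.]
 [320.  40.]
 [318. 137.]]
```

View pics/mix.png

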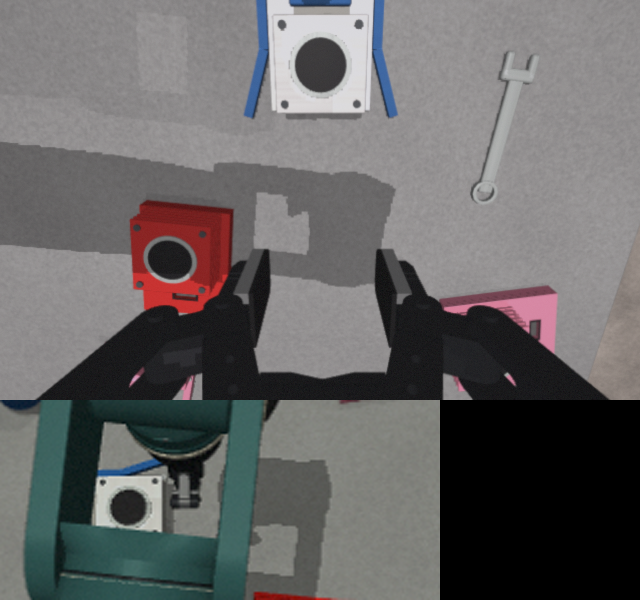

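The carrier is seated square between the rails. I'll move forward so that the wrist camera sees the bridge and wing.

Call:
{"fn": "arm_command", "kwargs": {"targets": [{"dx": 0.03,"dy": 0,"dz": 0,"spin": 0},{"dx": 0.07,"dy": 0,"dz": 0,"spin": 0},{"dx": 0.07,"dy": 0,"dz": 0,"spin": 0},{"dx": 0.07,"dy": 0,"dz": 0,"spin": 0}], "grip": -0.3}}

```text
clock: 10.15
eef_pos: [0.5302, 0.0541, 0.2879]
tcp_rot: [-2.174, -2.266, 0.003]
wrist_force: [0.2, -0.7, 0.5]
opening: 0.0554
finger_force: 0.0
```

```bash
python3 t.py
python3 - <<'E'
from h import *
import pickle
s=monitor.read_state(); im=get_image('wrist'); pickle.dump((s,im),open('w.pkl','wb'))
print(proj(im,[(.5265,.152,.113),(.5284,.105,.02),(.53,.0,.0)],s).round(0).tolist())
save('w2.png',im['frame'][0:260,180:460],2.2)
E
```

```text
t 10.15 p [0.5302 0.0541 0.2879] xang 92.37 F [ 0.2 -0.7  0.5] op 0.0554 q [ 0.05 -0.2   1.67 -0.    1.67  0.01]
[[323.0, 58.0], [323.0, 109.0], [321.0, 194.0]]
```

View pics/w2.png

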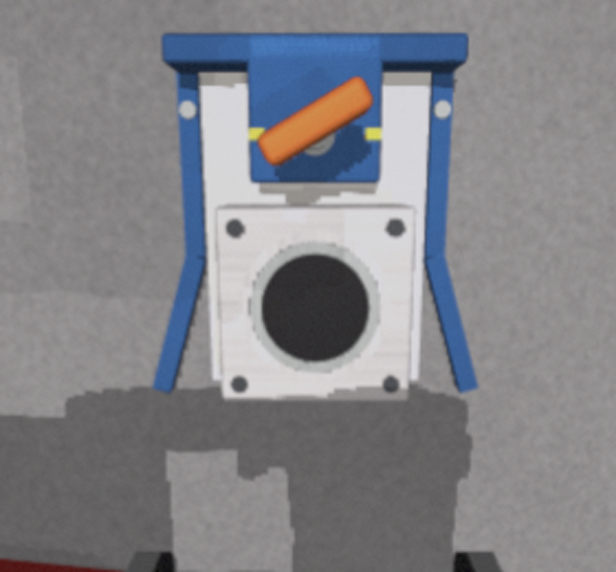

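The carrier is home, with the tongue running up to the backstop. The yellow marks are at crop (256,134) and (374,133), and the wing centre is near (316,120).

Run:
```python
from h import *
import pickle
s,im=pickle.load(open('w.pkl','rb'))
P=lambda a,z: plane(im,np.array(a,float)/2.2+[180,0]-.27,z,s)[:,:2]
A=lambda v:np.degrees(np.arctan2(v[1],v[0])).round(2)
y=P([(256,134),(374,133)],.05); print('yellow',y.round(4).tolist(),A(y[1]-y[0]),y.mean(0))
b=P([(222,399),(408,398),(218,207),(412,206)],.066); print('block',b.round(4).tolist(),A(b[1]-b[0]),'rear mid',b[:2].mean(0),'c',b.mean(0))
t=P([(200,72),(430,72)],.02); print('backstop/tongue row',t)
hsv=cv2.cvtColor(im['frame'],cv2.COLOR_RGB2HSV)
o=cv2.inRange(hsv,(5,150,90),(20,255,255)); o[150:]=0
c=max(cv2.findContours(o,0,2)[0],key=cv2.contourArea); bp=cv2.boxPoints(cv2.minAreaRect(c)); print(cv2.minAreaRect(c))
for z in(.126,.113): 
    w=plane(im,bp,z,s)[:,:2]; print('wing',z,w.round(4).tolist(),'c',w.mean(0),[A(w[i+1]-w[i]) for i in range(3)],np.linalg.norm(np.diff(w,axis=0),axis=1))
```

```text
yellow [[0.4999, 0.1527], [0.5528, 0.1553]] 2.79 [0.52633083 0.1539972 ]
block [[0.4869, 0.0331], [0.5756, 0.0373], [0.4848, 0.1211], [0.5705, 0.125]] 2.69 rear mid [0.53125254 0.03519865] c [0.52942988 0.07911199]
backstop/tongue row [[0.4706368  0.18059713]
 [0.57961945 0.18502493]]
((322.9852600097656, 54.80882263183594), (15.777870178222656, 55.05104064941406), 59.03623962402344)
wing 0.126 [[0.5049, 0.1474], [0.5408, 0.1692], [0.5477, 0.1599], [0.5115, 0.1376]] c [0.52621357 0.15350978] [np.float64(31.21), np.float64(-53.54), np.float64(-148.41)] [0.04203774 0.01157156 0.04249498]
wing 0.113 [[0.5039, 0.148], [0.5414, 0.1708], [0.5486, 0.1611], [0.5108, 0.1378]] c [0.52616878 0.15443593] [np.float64(31.21), np.float64(-53.54), np.float64(-148.41)] [0.04388343 0.01207961 0.04436074]
```

```bash
python3 t.py .5262 .154 .19 211.4
```

```text
t 10.2 p [0.5303 0.0535 0.2882] xang 92.31 F [-0.3 -0.1 -0.4] op 0.0555 q [ 0.05 -0.2   1.67 -0.    1.67  0.01]
(0.5262, 0.154, 0.19, 211.4) -> [1.006e-01 1.000e-04 9.820e-02] spin -119.09
```

Call:
{"fn": "arm_command", "kwargs": {"targets": [{"dx": 0.1,"dy": 0,"dz": 0.05,"spin": -8},{"dx": 0.1,"dy": 0,"dz": 0.05,"spin": -16},{"dx": 0.1,"dy": 0,"dz": 0.05,"spin": -24},{"dx": 0.1,"dy": 0,"dz": 0.05,"spin": -32},{"dx": 0.1,"dy": 0,"dz": 0.05,"spin": -40},{"dx": 0.1,"dy": 0,"dz": 0.05,"spin": -48},{"dx": 0.1,"dy": 0,"dz": 0.05,"spin": -56},{"dx": 0.1,"dy": 0,"dz": 0.05,"spin": -64},{"dx": 0.1,"dy": 0,"dz": 0.05,"spin": -72},{"dx": 0.1,"dy": 0,"dz": 0.05,"spin": -80},{"dx": 0.1,"dy": 0,"dz": 0.05,"spin": -88},{"dx": 0.1,"dy": 0,"dz": 0.05,"spin": -96}]}}

```text
clock: 11.4
eef_pos: [0.5267, 0.1525, 0.2387]
tcp_rot: [0.234, -3.132, 0.0]
wrist_force: [-0.1, -0.0, -0.1]
opening: 0.0557
finger_force: 0.0
```

Call:
{"fn": "arm_command", "kwargs": {"targets": [{"dx": 0,"dy": 0,"dz": 0.02,"spin": -8},{"dx": 0,"dy": 0,"dz": 0.04,"spin": -16},{"dx": 0,"dy": 0,"dz": 0.05,"spin": -23},{"dx": 0,"dy": 0,"dz": 0.05,"spin": -23},{"dx": 0,"dy": 0,"dz": 0.05,"spin": -23}]}}

```text
clock: 11.9
eef_pos: [0.5267, 0.1529, 0.1895]
tcp_rot: [0.84, -3.027, 0.0]
wrist_force: [-0.4, -0.2, 0.6]
opening: 0.0555
finger_force: 0.0
```

```bash
python3 t.py .5262 .154 .104 211.4
```

```text
t 11.9 p [0.5267 0.1529 0.1895] xang -149.0 F [-0.4 -0.2  0.6] op 0.0555 q [ 0.24 -0.14  1.78 -0.    1.51 -1.88]
(0.5262, 0.154, 0.104, 211.4) -> [-0.0001  0.0012  0.0855] spin -0.4
```

Call:
{"fn": "arm_command", "kwargs": {"targets": [{"dx": 0,"dy": 0.001,"dz": 0.03,"spin": -0.4},{"dx": 0,"dy": 0.001,"dz": 0.06,"spin": -0.4},{"dx": 0,"dy": 0.001,"dz": 0.08,"spin": -0.4},{"dx": 0,"dy": 0.001,"dz": 0.0855,"spin": -0.4},{"dx": 0,"dy": 0.001,"dz": 0.0855,"spin": -0.4},{"dx": 0,"dy": 0.001,"dz": 0.0855,"spin": -0.4}]}}

```text
clock: 12.5
eef_pos: [0.5267, 0.1546, 0.1056]
tcp_rot: [-0.855, 3.021, -0.0]
wrist_force: [0.7, -0.7, 0.4]
opening: 0.0557
finger_force: 0.0
```

Call:
{"fn": "arm_command", "kwargs": {"targets": [{"dx": 0,"dy": 0,"dz": 0,"spin": 0},{"dx": 0,"dy": 0,"dz": 0,"spin": 0},{"dx": 0,"dy": 0,"dz": 0,"spin": 0},{"dx": 0,"dy": 0,"dz": 0,"spin": 0},{"dx": 0,"dy": 0,"dz": 0,"spin": 0},{"dx": 0,"dy": 0,"dz": 0,"spin": 0},{"dx": 0,"dy": 0,"dz": 0,"spin": 0},{"dx": 0,"dy": 0,"dz": 0,"spin": 0}], "grip": 1, "force": 30}}

```text
clock: 13.3
eef_pos: [0.5262, 0.1545, 0.1041]
tcp_rot: [-0.857, 3.022, -0.0]
wrist_force: [3.8, -2.2, 1.8]
opening: 0.0113
finger_force: 34.4
```

```bash
python3 t.py .5262 .154 .104 182.6; python3 -c "
from h import *
print(monitor.read_state()['moment'])"
```

```text
t 13.3 p [0.5262 0.1545 0.1041] xang -148.33 F [ 3.8 -2.2  1.8] op 0.0113 q [ 0.24 -0.09  1.87 -0.    1.36 -1.88]
(0.5262, 0.154, 0.104, 182.6) -> [ 0.0002 -0.0004  0.0001] spin 29.07
[-0.52177341 -0.61109482 -0.00686475]
```

Call:
{"fn": "arm_command", "kwargs": {"targets": [{"dx": 0,"dy": 0,"dz": 0,"spin": 6},{"dx": 0,"dy": 0,"dz": 0,"spin": 12},{"dx": 0,"dy": 0,"dz": 0,"spin": 18},{"dx": 0,"dy": 0,"dz": 0,"spin": 24},{"dx": 0,"dy": 0,"dz": 0,"spin": 29},{"dx": 0,"dy": 0,"dz": 0,"spin": 29},{"dx": 0,"dy": 0,"dz": 0.003,"spin": 29},{"dx": 0,"dy": 0,"dz": 0.006,"spin": 29},{"dx": 0,"dy": 0,"dz": 0.008,"spin": 29},{"dx": 0,"dy": 0,"dz": 0.008,"spin": 29}]}}

```text
clock: 14.3
eef_pos: [0.5261, 0.1544, 0.0955]
tcp_rot: [-0.074, 3.141, -0.001]
wrist_force: [3.7, -4.5, 1.9]
opening: 0.012
finger_force: 34.6
```

```bash
python3 t.py
```

```text
t 14.3 p [0.5261 0.1544 0.0955] xang -177.31 F [ 3.7 -4.5  1.9] op 0.012 q [ 0.24 -0.08  1.88 -0.    1.34 -1.38]
```

The stud is 8.5 mm down at only about 2 N, so the bar has entered the slot. I'll press to just short of the end stop.

Call:
{"fn": "arm_command", "kwargs": {"targets": [{"dx": 0,"dy": 0,"dz": 0.003,"spin": 0},{"dx": 0,"dy": 0,"dz": 0.006,"spin": 0},{"dx": 0,"dy": 0,"dz": 0.0085,"spin": 0},{"dx": 0,"dy": 0,"dz": 0.0085,"spin": 0},{"dx": 0,"dy": 0,"dz": 0.0085,"spin": 0}]}}

```text
clock: 14.8
eef_pos: [0.5262, 0.1544, 0.0873]
tcp_rot: [-0.074, 3.14, -0.001]
wrist_force: [3.3, -4.6, 3.4]
opening: 0.0113
finger_force: 34.6
```

```bash
python3 t.py
```

```text
t 14.8 p [0.5262 0.1544 0.0873] xang -177.31 F [ 3.3 -4.6  3.4] op 0.0113 q [ 0.24 -0.08  1.89 -0.    1.33 -1.38]
```

Call:
{"fn": "arm_command", "kwargs": {"targets": [{"dx": 0,"dy": 0,"dz": 0.0003,"spin": 7.5},{"dx": 0,"dy": 0,"dz": 0.0003,"spin": 15},{"dx": 0,"dy": 0,"dz": 0.0003,"spin": 22.5},{"dx": 0,"dy": 0,"dz": 0.0003,"spin": 30},{"dx": 0,"dy": 0,"dz": 0.0003,"spin": 37.5},{"dx": 0,"dy": 0,"dz": 0.0003,"spin": 45},{"dx": 0,"dy": 0,"dz": 0.0003,"spin": 52.5},{"dx": 0,"dy": 0,"dz": 0.0003,"spin": 60},{"dx": 0,"dy": 0,"dz": 0.0003,"spin": 67.5},{"dx": 0,"dy": 0,"dz": 0.0003,"spin": 75},{"dx": 0,"dy": 0,"dz": 0.0003,"spin": 82},{"dx": 0,"dy": 0,"dz": 0.0003,"spin": 82}]}}

```text
clock: 16.0
eef_pos: [0.5259, 0.1541, 0.0869]
tcp_rot: [2.01, 2.414, -0.002]
wrist_force: [1.8, -7.4, 1.5]
opening: 0.0116
finger_force: 34.6
```

Call:
{"fn": "arm_command", "kwargs": {"targets": [{"dx": 0,"dy": 0,"dz": 0,"spin": 3},{"dx": 0,"dy": 0,"dz": 0,"spin": 6},{"dx": 0,"dy": 0,"dz": 0,"spin": 8},{"dx": 0,"dy": 0,"dz": 0,"spin": 8}]}}

```text
clock: 16.4
eef_pos: [0.5259, 0.1541, 0.0869]
tcp_rot: [2.17, 2.271, -0.002]
wrist_force: [2.7, -7.1, 2.3]
opening: 0.0115
finger_force: 34.6
```

```bash
python3 t.py; python3 -c "
from h import *
print(monitor.read_state()['moment'])"
```

```text
t 16.4 p [0.5259 0.1541 0.0869] xang 92.61 F [ 2.7 -7.1  2.3] op 0.0115 q [ 0.24 -0.08  1.89 -0.    1.33  0.19]
[-1.35521857 -0.44467716 -0.07973297]
```

Call:
{"fn": "arm_command", "kwargs": {"targets": [{"dx": 0,"dy": 0,"dz": 0,"spin": 0},{"dx": 0,"dy": 0,"dz": 0,"spin": 0},{"dx": 0,"dy": 0,"dz": 0,"spin": 0},{"dx": 0,"dy": 0,"dz": 0,"spin": 0},{"dx": 0,"dy": 0,"dz": 0,"spin": 0},{"dx": 0,"dy": 0,"dz": -0.03,"spin": 0},{"dx": 0,"dy": 0,"dz": -0.07,"spin": 0},{"dx": 0,"dy": 0,"dz": -0.11,"spin": 0},{"dx": -0.04,"dy": 0,"dz": -0.15,"spin": 0},{"dx": -0.08,"dy": 0,"dz": -0.19,"spin": 0},{"dx": -0.1,"dy": 0,"dz": -0.2,"spin": 0},{"dx": -0.1,"dy": 0,"dz": -0.2,"spin": 0}], "grip": -0.3}}

```text
clock: 17.6
eef_pos: [0.5314, 0.0521, 0.2907]
tcp_rot: [2.169, 2.267, 0.005]
wrist_force: [0.3, -0.0, -0.3]
opening: 0.0551
finger_force: 0.0
```

```bash
python3 t.py
python3 - <<'E'
from h import *
s=monitor.read_state(); im=get_image('wrist')
save('w3.png',im['frame'][0:260,180:460],2.2)
hsv=cv2.cvtColor(im['frame'],cv2.COLOR_RGB2HSV)
o=cv2.inRange(hsv,(5,150,90),(20,255,255)); o[150:]=0
c=max(cv2.findContours(o,0,2)[0],key=cv2.contourArea); bp=cv2.boxPoints(cv2.minAreaRect(c))
for z in(.126,.111):
    w=plane(im,bp,z,s)[:,:2]; d=np.diff(w,axis=0); print(z,w.mean(0),np.linalg.norm(d,axis=1),np.degrees(np.arctan2(d[:,1],d[:,0])))
E
```

```text
t 17.6 p [0.5314 0.0521 0.2907] xang 92.52 F [ 0.3 -0.  -0.3] op 0.0551 q [ 0.05 -0.2   1.67 -0.    1.67  0.01]
0.126 [0.52604941 0.15298658] [0.0092486  0.04010069 0.0096838 ] [   2.54338902  -87.30431553 -177.4955959 ]
0.111 [0.52598645 0.15411689] [0.00971287 0.0421137  0.01016992] [   2.54338902  -87.30431553 -177.4955959 ]
```

View pics/w3.png

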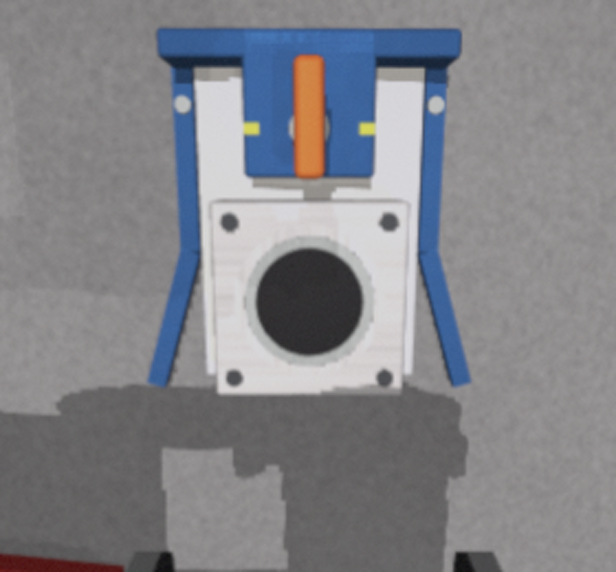

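The wing (crop centre 309,117) lies along dock x. Its top measures about 5% smaller than before, which fits it being about 16 mm lower, so it stayed down. The carrier is home.

```bash
python3 -c "
from h import *
print(r.finish_job())"
```

```text
the job is handed in; nothing more can be done
None
```

I slid the carrier fully home in the blue dock, pushed the stud down and turned it clockwise to lock, backed the arm clear, and handed the job in at about 17.7 s; no verdict was returned.

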